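Square up a pharmacy order in the corner of the scanning board

ROBOT

A 6-joint arm with a two-finger parallel gripper is mounted at the origin on the work surface. World frame = base frame: x ahead of the robot, y to its left, z up, the work surface at z = 0. Lengths are in m, angles in rad, forces in N, time in s.
With the tool pointing down it reaches from about 0.25 to 0.775 m from the base axis. Payload 4 kg.
Tool frame: the origin (TCP) lies on the centre line of the jaws, within the pads' length; the fingertips stand 25 mm ahead of it and the grasp point (between the pads) lies 6 mm ahead of it; z points along the fingers, y is the line along which they close (so a half turn about z gives the same grasp; the last joint's range is limited). The gripper opens to 94 mm and grips with 3 to 60 N. Pads are 16 mm wide; open, the fingers measure 119 mm over their backs; the gripper's body (75 mm by 177 mm) begins 78 mm behind the grasp point.
Start: joints at [-1.254, 0.087, 1.371, -0, 1.684, -0.103], TCP at [0.224, -0.502, 0.231] pointing down, gripper open.
Joint ranges: [-3.1, 3.1], [-0.76, 2.03], [0.27, 2.55], [-1.08, 4.22], [0.17, 2.65], [-2.57, 2.57]. Speed limits (rad/s): [2.79, 2.79, 3.14, 3.14, 3.14, 3.14].

INTERFACE

Orientations are given as [roll, pitch, yaw] about the fixed x, y, z axes, in that order (R = Rz(yaw) Ry(pitch) Rx(roll)).
In Python, from bench import robot, imaging gives the robot as it stands. The module is installed in compiled form; this text tells all that it offers.
- The arm moves only by the tool drive_tool, never from a script. Its argument "series" is a list of rows, each a list of 3 entries, a list of its own where there are three numbers: the finger opening in m, from 0 to 0.094, then the shift along the tool's x, y, z in m, then the turn, a rotation vector about the tool's x, y, z in rad. A call has 1 to 5 rows; each row is the pose to reach, as a shift and turn from the pose commanded when the call began, along the tool's axes at that moment; what a row does not reach only later rows make up. A row lasts 1/8 s, in which the tool goes at most 62.5 mm and 10.7 degrees, less where a joint would pass 70% of its speed; a pose out of reach is approached as far as the arm can. A call with a gripper value outside its range is refused whole. The fingers move at their own pace and stop on an object; the grip force is fixed at half the most. Time passes only in rows, so rows that repeat a pose let the fingers close. It gives the time, the measured TCP pose, the force, the opening and the grip force at its end, in the units of the state.
- robot.get_obs(): the state, without advancing time (a new reading comes with each control period).
- imaging.snapshot(name): name is "scene" or "side" or "wrist"; returns the picture (480x640x3 uint8, red, green, blue); there is no depth.
- imaging.get_calibration(name): a dict with "intrinsics" (3x3 intrinsics, pixels), "k1" (the pictures are not rectified: a ray, as slopes to the right and down, at radius r is drawn at 1 + k1 r^2 times it, then the intrinsics apply), "position" and "rotation" of the camera in the world. Camera axes: x right, y up, looking along -z (the intrinsics and any distortion apply to the point x, -y, -z); pixel columns grow to the right and rows downward; lengths in m; the calibration is good to about 2 mm. A picture is of the moment at which its call begins: read the wrist's pose just before it. get_calibration takes no time and is no camera call; for the wrist camera it gives the pose at the moment of the call.
- robot.close_job(): hands the job in; it is judged then, once.
The state is a dict: "time": time; "joint_positions": joint angles; "qvel": joint speeds; "joint_torque": joint torques, N m; "tool_pos": TCP position; "ee_rot": TCP orientation; "wrist_force": force on the tool from outside, world axes, zero at the start; "wrist_torque": the same for the moment, N m; "width": finger opening in m; "finger_force": force on a finger pad.
Only numpy, scipy, OpenCV 4.12 (cv2) and the standard library are available. Lean on these libraries where they do the work, as an engineer would, in place of code of your own. Each camera call takes 0.05 s, during which the arm holds its last target. There are 200 camera calls.

TASK

The order has to be squared up for the overhead check. First push the two flat cartons on the board straight back until both stand flush against the long blue fence, side by side in a row, leaving the corner free; then bring the tall carton with the green band onto the board and press it into the corner so that it is flush against both blue fences at once. Finish while still holding it pressed firmly against both fences (do not let go), and leave the pen cup, amber vial and stock bottle where they are.

Things in the scene. Friction and masses are not known exactly. Their poses are not given: they have to be found in the camera images.
- board: fixed aluminium squaring board, 200 (x) x 340 (y) x 10 mm thick, lying on the counter. Origin: centre of its underside; its top is 10 mm above the origin. Its +x points (roughly away from the robot) to the long fence, its +y (roughly the robot's left) to the end fence, z up. The free edges at -x and -y have no fence.
- long_fence: long blue fence fixed on the board's far edge: 12 mm thick, 337 mm long (along the board's y), 30 mm high above the board's top. Origin: on its inner face (the face towards the robot), opposite the board's centre, level with the board's top; the inner face is the board's plane x = +85 mm. Axes as the board.
- end_fence: short blue fence fixed on the board's left edge, at right angles to the long one: 12 mm thick, 185 mm long (along the board's x), 30 mm high above the board's top. Origin: on its inner face (the face towards the cartons), opposite the board's centre, level with the board's top; the inner face is the board's plane y = +155 mm. Axes as the board.
- corner_spot (a point): where the centre of the tall carton lies when it stands square in the corner touching both fences: 28 mm inward from each fence's inner face (board frame x = 57, y = 127 mm), 42.5 mm above the board's top. Axes as the board.
- tall_carton_center (a point): tall carton, white with a green band and green stripe on top, 56 x 56 mm square, 85 mm tall, about 0.15 kg, loose, standing on the counter left or right of the board. The point is its centre (42.5 mm above its underside); axes along its edges, z up. Either way round is right in the corner. A firm press means at least 2 N against each fence.
- flat_carton_a_center (a point): flat white carton with a blue band, 45 (x) x 70 (y) x 42 mm high, about 0.09 kg, loose, standing askew on the board, 2 to 7 cm short of the long fence. The point is its centre (21 mm above its underside); axes along its edges, z up. Its 70 mm side goes flush against the long fence.
- flat_carton_b_center (a point): flat white carton with an orange band, same size as the blue one, standing askew on the board beside it, likewise 2 to 7 cm short of the long fence. The point is its centre; axes as for the other. Its 70 mm side goes flush against the long fence. Either of the two may be the one nearer the end fence.
- vial: bystander: amber vial with white cap, 48 mm diameter, 85 mm tall, standing on the other side of the board from the tall carton. Origin: centre of its underside, z up.
- pen_cup: bystander: green pen cup with pens, 76 mm diameter, 90 mm high (pens to 135 mm), beyond the board on the left. Origin: centre of its underside, z up.
- stock_bottle: bystander: white stock bottle with blue cap, 70 mm diameter, 120 mm tall, beyond the board on the right. Origin: centre of its underside, z up.
There are look-alikes about, which are no part of the job. What is shaped like the part that bears flat_carton_b_center but red is not meant.

How it is judged:
By the outcome, as a careful person would: the job done as asked, in the order asked, and still so for the second after the job is handed in, while the arm keeps its last pose, push and grip.
It also fails if it takes over 72 s, if anything falls off the work surface, if the arm or the gripper's body presses on something with over 40 N, if the wrist force passes 120 N, or if a joint passes its speed limit or range.

## Working session

There is one attempt and no reset: what is moved stays moved. The work goes in short steps, Python scripts to look and compute and a tool call to move; the robot and the scene stay as the last step left them, time stands still between calls to the robot, and variables do not carry over. Pictures are saved under pics/ and viewed, at most 10 in all, crops included, and the job is handed in when it is done.

Besides the shell and the picture viewer there is one more tool, called by a JSON object that holds its "op" and its "data", one argument or row to a line. drive_tool: Moves the arm, as the interface text tells. Its arguments: {"type":"object","properties":{"series":{"type":"array"}},"required":["series"]}

```bash
mkdir -p pics; python3 - <<'E'
from bench import robot, imaging
import cv2
print(robot.get_obs())
for n in("scene","side"):
    im=imaging.snapshot(n); cv2.imwrite(f"pics/{n}0.png",im[:,:,::-1]); print(n,imaging.get_calibration(n))
print(imaging.get_calibration("wrist"))
E
```

```text
{'time': 0.0, 'joint_positions': array([-1.25409415e+00,  8.79538086e-02,  1.37219045e+00, -5.17149111e-06,
        1.68358097e+00, -1.03120338e-01]), 'qvel': array([ 0.00027014, -0.00031837,  0.0004127 ,  0.0001136 , -0.00158964,
       -0.00143435]), 'joint_torque': array([-4.79498340e-04, -3.40189505e+01, -3.02425396e+01,  7.17623066e-02,
        3.29757901e-02, -1.62335991e-04]), 'tool_pos': array([ 0.2240165 , -0.5017984 ,  0.22933712]), 'ee_rot': array([-3.13947087e+00, -2.14410049e-04,  4.19821714e-01]), 'wrist_force': array([ 0.14642533, -0.28398126, -0.10569718]), 'wrist_torque': array([0.01867466, 0.0042302 , 0.04498487]), 'finger_force': 0.0, 'width': 0.09366829484791038}
scene {'intrinsics': array([[516.88748673,   0.        , 322.24932681],
       [  0.        , 516.88748673, 242.62746085],
       [  0.        ,   0.        ,   1.        ]]), 'k1': -0.14082847543196178, 'position': array([1.24733342, 0.29180096, 0.90335614]), 'rotation': array([ 0.72122217, -0.01645334,  2.01420261])}
side {'intrinsics': array([[613.85110522,   0.        , 318.10054211],
       [  0.        , 613.85110522, 242.25291832],
       [  0.        ,   0.        ,   1.        ]]), 'k1': -0.03517980006153967, 'position': array([0.40074649, 1.03613541, 1.07390631]), 'rotation': array([ 0.81276488,  0.0132511 , -2.99644612])}
{'intrinsics': array([[372.84534616,   0.        , 310.10756392],
       [  0.        , 372.84534616, 240.14638682],
       [  0.        ,   0.        ,   1.        ]]), 'k1': -0.0653420879710872, 'position': array([ 0.29056464, -0.47291161,  0.38406663]), 'rotation': array([-0.25877598,  0.00272483, -1.15060793])}
```

View pics/scene0.png

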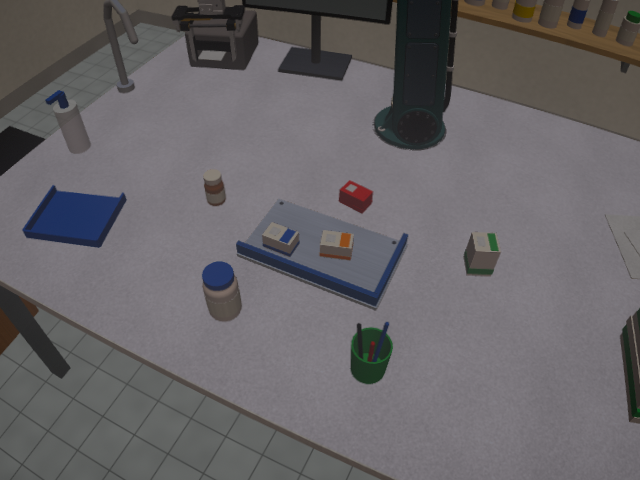

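View pics/side0.png

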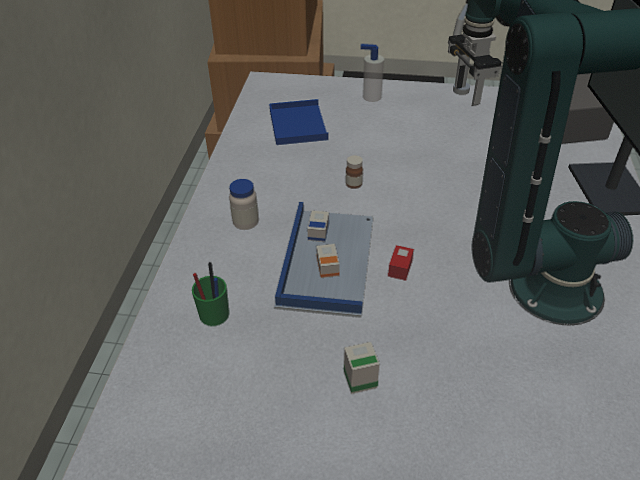

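Scene view: board in the middle, corner of the fences at (380,290), orange carton (337,244) nearer the end fence, blue one (281,238), tall carton at (482,252) on the robot's left; a red look-alike at (356,195). The side view agrees (orange (328,260), blue (318,225), tall (361,366)).

```bash
cat > h.py <<'E'
import numpy as np, cv2
from scipy.spatial.transform import Rotation as Ro
from bench import robot, imaging
def rot(r): return Ro.from_euler('xyz',r).as_matrix()
def ray(c,px):
    K=c["intrinsics"]; d=np.array([c["k1"],0,0,0,0])
    u=cv2.undistortPoints(np.array(px,float).reshape(-1,1,2),K,d).reshape(-1,2)
    return np.c_[u[:,0],-u[:,1],-np.ones(len(u))]@rot(c["rotation"]).T
def onplane(c,px,z):
    r=ray(c,px); p=np.array(c["position"]); return p+r*((z-p[2])/r[:,2])[:,None]
def project(c,P):
    q=(np.atleast_2d(P)-c["position"])@rot(c["rotation"]); q=q*[1,-1,-1]
    return cv2.projectPoints(q,np.zeros(3),np.zeros(3),c["intrinsics"],np.array([c["k1"],0,0,0,0]))[0].reshape(-1,2)
E
python3 - <<'E'
from h import *
np.set_printoptions(precision=4,suppress=True)
S=imaging.get_calibration("scene");D=imaging.get_calibration("side")
for nm,c,px,z in [("fence tops corner",S,[(378,292),(238,243),(406,237)],.04),("same side",D,[(280,300),(301,205),(361,303)],.04),
 ("orange top",S,[(337,239)],.052),("",D,[(328,254)],.052),("blue top",S,[(282,233)],.052),("",D,[(318,219)],.052),
 ("tall top",S,[(482,242)],.085),("",D,[(361,355)],.085),("red",S,[(356,190)],.042),("",D,[(402,257)],.042),("vial top",S,[(213,174)],.085),("",D,[(354,160)],.085),
 ("cup",S,[(371,340)],.09),("",D,[(210,285)],.09),("bottle",S,[(219,272)],.12),("",D,[(242,187)],.12)]:
    print(nm,onplane(c,px,z)[:,:2].tolist())
c=imaging.get_calibration("wrist");R=rot([-3.1395,0,.4198])
print(R.T@(c["position"]-robot.get_obs()["tool_pos"]), R.T@rot(c["rotation"]))
E
```

```text
fence tops corner [[0.6270912300726408, 0.14023676796630022], [0.6392826697003888, -0.18866973619208194], [0.4563654610109009, 0.14166479097740245]]
same side [[0.6294854968717183, 0.1540355297992222], [0.6372344400722051, -0.1772065222458612], [0.4496570399728524, 0.13876373047795332]]
orange top [[0.541036495158082, 0.007928626533841354]]
 [[0.5411265443798456, 0.006972063063445333]]
blue top [[0.5789298498173819, -0.10944533651651817]]
 [[0.5828785180370992, -0.1144728603299292]]
tall top [[0.43767183605415094, 0.3033604992798512]]
 [[0.43476235643964756, 0.31183794368118634]]
red [[0.365665975086803, -0.019818329855412486]]
 [[0.36652998118127716, -0.016109452352614184]]
vial top [[0.5093880482675873, -0.33394124138763]]
 [[0.5148948984963743, -0.33148869190629404]]
cup [[0.7685831139546442, 0.17698009375207982]]
 [[0.778186517201858, 0.1746199655528916]]
bottle [[0.7754993953145047, -0.1381453957314132]]
 [[0.7773233553479812, -0.1335365310672838]]
[ 0.0725  0.0004 -0.1546] [[ 0.0004  0.9667  0.2559]
 [ 1.     -0.0005  0.0005]
 [ 0.0006  0.2559 -0.9667]]
```

{"op": "drive_tool", "data": {
  "series": [
    [0.05,[0.048,-0.036,-0.007],[0,0,0]],
    [0.05,[0.096,-0.072,-0.014],[0,0,0]],
    [0.05,[0.144,-0.108,-0.021],[0,0,0]],
    [0.05,[0.192,-0.144,-0.028],[0,0,0]],
    [0.05,[0.24,-0.18,-0.035],[0,0,0]]
  ]
}}

```text
time: 0.72
tool_pos: [0.3704, -0.2382, 0.2653]
ee_rot: [-3.141, 0.0, 0.419]
wrist_force: [2.0, -0.9, 0.4]
width: 0.0505
finger_force: 0.0
```

{"op": "drive_tool", "data": {
  "series": [
    [0.05,[0.048,-0.036,-0.007],[0,0,0]],
    [0.05,[0.096,-0.072,-0.014],[0,0,0]],
    [0.05,[0.144,-0.108,-0.021],[0,0,0]],
    [0.05,[0.192,-0.144,-0.028],[0,0,0]],
    [0.05,[0.24,-0.18,-0.035],[0,0,0]]
  ]
}}

```text
time: 1.35
tool_pos: [0.5162, 0.024, 0.3003]
ee_rot: [3.141, 0.001, 0.42]
wrist_force: [-0.0, -0.2, 1.2]
width: 0.0502
finger_force: 0.0
```

{"op": "drive_tool", "data": {
  "series": [
    [0.05,[0.02,-0.02,0],[0,0,0.13]],
    [0.05,[0.055,-0.038,0],[0,0,0.26]],
    [0.05,[0.055,-0.038,0],[0,0,0.39]],
    [0.05,[0.055,-0.038,0],[0,0,0.39]]
  ]
}}

```text
time: 1.85
tool_pos: [0.5504, 0.0796, 0.2996]
ee_rot: [3.141, 0.002, 0.032]
wrist_force: [-0.6, 0.5, 0.2]
width: 0.0497
finger_force: 0.0
```

```bash
python3 - <<'E'
from h import *
np.set_printoptions(precision=4,suppress=True)
o=robot.get_obs();c=imaging.get_calibration("wrist")
im=imaging.snapshot("wrist");cv2.imwrite("pics/w1.png",im[:,:,::-1])
np.save("w1c.npy",c,allow_pickle=True)
print(o["time"],o["tool_pos"],o["ee_rot"],o["joint_positions"])
E
```

```text
1.85 [0.5504 0.0796 0.2996] [3.1414 0.0017 0.0321] [ 0.0419  0.0996  1.2217 -0.0002  1.822   1.5805]
```

View pics/w1.png

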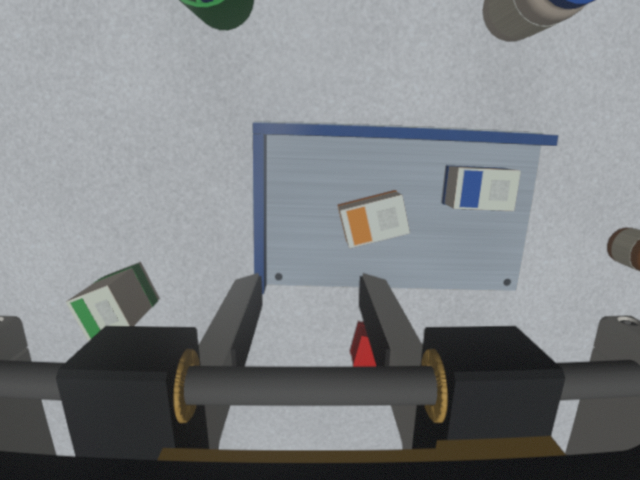

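The wrist view shows the corner at (266,135), orange carton (375,220) turned by about 10°, blue carton (487,190) nearly square, tall carton at (110,300) partly behind the gripper.

```bash
python3 - <<'E'
from h import *
np.set_printoptions(precision=4,suppress=True)
c=np.load("w1c.npy",allow_pickle=True).item()
im=cv2.imread("pics/w1.png");hsv=cv2.cvtColor(im,cv2.COLOR_BGR2HSV)
bl=cv2.inRange(hsv,(105,110,40),(125,255,200)); 
def line(pts,z,ax):
    w=onplane(c,pts,z)[:,:2]; v=cv2.fitLine(w.astype(np.float32),cv2.DIST_HUBER,0,.001,.001).ravel(); return v
# long fence : top & bottom transitions per column; end fence: left & right per row
lo=[];hi=[]
for u in range(285,545,5):
    r=np.where(bl[115:155,u])[0]+115
    lo.append((u,r.min()-.5));hi.append((u,r.max()+.5))
print(lo[0],hi[0],lo[-1],hi[-1])
el=[];er=[]
for v in range(150,270,5):
    r=np.where(bl[v,245:285])[0]+245
    el.append((r.min()-.5,v));er.append((r.max()+.5,v))
print(el[0],er[0],el[-1],er[-1])
for n,p in(("lfar",lo),("lnear",hi),("eleft",el),("eright",er)): 
    v=line(p,.04,0);print(n,v,"yaw",np.degrees(np.arctan2(v[1],v[0])))
for n,(x0,x1,y0,y1) in {"orange":(330,415,185,255),"blue":(440,525,160,216)}.items():
    s=hsv[y0:y1,x0:x1]; m=((s[...,2]>165)|((s[...,1]>150)&(s[...,2]>90))).astype(np.uint8)
    m=cv2.morphologyEx(m,cv2.MORPH_OPEN,np.ones((3,3)));m=cv2.morphologyEx(m,cv2.MORPH_CLOSE,np.ones((9,9)))
    k=max(cv2.findContours(m,0,1)[0],key=cv2.contourArea).reshape(-1,2)+[x0,y0]
    w=onplane(c,k,.052)[:,:2]; print(n,cv2.minAreaRect((w*1000).astype(np.float32)), cv2.minAreaRect(k.astype(np.float32)))
E
```

```text
Traceback (most recent call last):
ValueError: zero-size array to reduction operation minimum which has no identity
```

```bash
cat > m.py <<'E'
from h import *
np.set_printoptions(precision=4,suppress=True)
c=np.load("w1c.npy",allow_pickle=True).item()
im=cv2.imread("pics/w1.png");hsv=cv2.cvtColor(im,cv2.COLOR_BGR2HSV)
print(hsv[112:150:2,400].tolist()); print(hsv[200,248:276:2].tolist()); print(hsv[200,340:420:6].tolist(),hsv[188,440:530:8].tolist())
bl=cv2.inRange(hsv,(100,105,40),(130,255,255)); 
def line(pts,z):
    w=onplane(c,pts,z)[:,:2]; return cv2.fitLine(w.astype(np.float32),cv2.DIST_HUBER,0,.001,.001).ravel()
lo=[];hi=[];el=[];er=[]
for u in range(285,545,5):
    r=np.where(bl[115:155,u])[0]+115
    if len(r): lo.append((u,r.min()-.5));hi.append((u,r.max()+.5))
for v in range(150,270,5):
    r=np.where(bl[v,245:285])[0]+245
    if len(r): el.append((r.min()-.5,v));er.append((r.max()+.5,v))
for n,p in(("lfar",lo),("lnear",hi),("eleft",el),("eright",er)): 
    v=line(p,.04);print(n,p[0],p[-1],v,"yaw",np.degrees(np.arctan2(v[1],v[0])))
for n,(x0,x1,y0,y1) in {"orange":(330,415,185,255),"blue":(440,525,160,216)}.items():
    s=hsv[y0:y1,x0:x1]; m=((s[...,2]>165)|((s[...,1]>150)&(s[...,2]>90))).astype(np.uint8)
    m=cv2.morphologyEx(m,cv2.MORPH_OPEN,np.ones((3,3)));m=cv2.morphologyEx(m,cv2.MORPH_CLOSE,np.ones((9,9)))
    k=max(cv2.findContours(m,0,1)[0],key=cv2.contourArea).reshape(-1,2)+[x0,y0]
    w=onplane(c,k,.052)[:,:2]; print(n,cv2.minAreaRect((w*1000).astype(np.float32)), cv2.minAreaRect(k.astype(np.float32)))
E
python3 m.py
```

```text
[[107, 10, 175], [105, 12, 174], [101, 11, 178], [105, 12, 177], [105, 12, 177], [105, 12, 176], [109, 12, 165], [104, 35, 139], [109, 123, 122], [110, 134, 122], [109, 137, 121], [109, 136, 122], [110, 133, 123], [108, 82, 121], [106, 32, 151], [104, 31, 157], [105, 30, 154], [105, 30, 154], [103, 31, 156]]
[[105, 12, 176], [105, 12, 177], [106, 23, 165], [110, 82, 134], [111, 90, 130], [110, 93, 129], [110, 93, 129], [110, 91, 126], [111, 52, 98], [106, 32, 120], [105, 30, 155], [105, 30, 155], [103, 30, 155], [104, 33, 156]]
[[104, 31, 156], [105, 27, 152], [173, 8, 121], [13, 89, 109], [16, 39, 98], [19, 21, 95], [21, 15, 116], [54, 8, 168], [69, 10, 182], [70, 8, 183], [69, 10, 183], [105, 32, 160], [104, 32, 159], [104, 31, 158]] [[104, 31, 154], [13, 19, 94], [27, 15, 158], [110, 156, 142], [110, 157, 143], [110, 77, 153], [53, 13, 182], [70, 9, 172], [78, 8, 166], [52, 15, 184], [104, 31, 157], [104, 32, 158]]
lfar (300, np.float64(130.5)) (540, np.float64(134.5)) [ 0.0058 -1.      0.6411 -0.0462] yaw -89.66995
lnear (300, np.float64(131.5)) (540, np.float64(143.5)) [ 0.003  -1.      0.631  -0.0442] yaw -89.82577
eleft (np.float64(259.5), 240) (np.float64(254.5), 265) [ 0.9831 -0.183   0.4961  0.1399] yaw -10.547205
eright (np.float64(261.5), 240) (np.float64(262.5), 265) [0.9997 0.026  0.4963 0.1326] yaw 1.4906526
orange ((539.67333984375, 6.681125640869141), (43.79931640625, 68.52587890625), 16.4758243560791) ((375.44122314453125, 221.26473999023438), (38.56315994262695, 63.30179977416992), 75.96376037597656)
blue ((579.8538208007812, -113.79473876953125), (43.39261245727539, 68.78289031982422), 0.13184672594070435) ((486.9700012207031, 189.32620239257812), (63.19459915161133, 39.64653015136719), 2.0825653076171875)
```

```bash
sed -i 's/(100,105,40)/(100,58,40)/; /^print(hsv/d' m.py; python3 m.py
```

```text
lfar (285, np.float64(123.5)) (540, np.float64(133.5)) [ 0.0049 -1.      0.642  -0.0237] yaw -89.71692
lnear (285, np.float64(133.5)) (540, np.float64(144.5)) [ 0.0032 -1.      0.63    0.0082] yaw -89.81704
eleft (np.float64(252.5), 150) (np.float64(253.5), 265) [1.     0.0058 0.566  0.1431] yaw 0.3318146
eright (np.float64(263.5), 150) (np.float64(264.5), 265) [0.9999 0.0123 0.5557 0.1309] yaw 0.70589584
orange ((539.67333984375, 6.681125640869141), (43.79931640625, 68.52587890625), 16.4758243560791) ((375.44122314453125, 221.26473999023438), (38.56315994262695, 63.30179977416992), 75.96376037597656)
blue ((579.8538208007812, -113.79473876953125), (43.39261245727539, 68.78289031982422), 0.13184672594070435) ((486.9700012207031, 189.32620239257812), (63.19459915161133, 39.64653015136719), 2.0825653076171875)
```

{"op": "drive_tool", "data": {
  "series": [
    [0.045,[-0.025,0.03,0.04],[0,0,0.027]],
    [0.045,[-0.055,0.06,0.075],[0,0,0.027]],
    [0.045,[-0.067,0.071,0.13],[0,0,0.027]],
    [0.045,[-0.067,0.071,0.19],[0,0,0.027]],
    [0.045,[-0.067,0.071,0.245],[0,0,0.027]]
  ]
}}

```text
time: 2.52
tool_pos: [0.4849, 0.0055, 0.054]
ee_rot: [3.141, -0.001, 0.003]
wrist_force: [-0.6, -0.3, 0.1]
width: 0.045
finger_force: 0.0
```

{"op": "drive_tool", "data": {
  "series": [
    [0.045,[0,0,0.012],[0,0,0]],
    [0.045,[0.01,0,0.012],[0,0,0]],
    [0.045,[0.02,0,0.012],[0,0,0]],
    [0.045,[0.03,0,0.012],[0,0,0]],
    [0.045,[0.04,0,0.012],[0,0,0]]
  ]
}}

```text
time: 3.15
tool_pos: [0.5273, 0.0063, 0.0448]
ee_rot: [3.141, -0.002, 0.003]
wrist_force: [-0.2, -0.3, 0.7]
width: 0.0452
finger_force: 0.4
```

{"op": "drive_tool", "data": {
  "series": [
    [0.045,[0.01,0,0],[0,0,0]],
    [0.045,[0.02,0,0],[0,0,0]],
    [0.045,[0.03,0,0],[0,0,0]],
    [0.045,[0.037,0,0],[0,0,0]],
    [0.045,[0.042,0,0],[0,0,0]]
  ]
}}

```text
time: 3.78
tool_pos: [0.568, 0.0065, 0.0433]
ee_rot: [3.141, 0.0, 0.003]
wrist_force: [-1.2, 0.8, 1.3]
width: 0.0449
finger_force: 0.4
```

{"op": "drive_tool", "data": {
  "series": [
    [0.045,[0.002,0,0],[0,0,0]],
    [0.045,[0.004,0,0],[0,0,0]],
    [0.045,[0.006,0,0],[0,0,0]],
    [0.045,[0.008,0,0],[0,0,0]],
    [0.045,[0.008,0,0],[0,0,0]]
  ]
}}

```text
time: 4.4
tool_pos: [0.5759, 0.0065, 0.0435]
ee_rot: [3.141, -0.001, 0.003]
wrist_force: [-0.2, 0.6, 0.2]
width: 0.0451
finger_force: 0.0
```

{"op": "drive_tool", "data": {
  "series": [
    [0.045,[0.001,0,0],[0,0,0]],
    [0.045,[0.002,0,0],[0,0,0]],
    [0.045,[0.003,0,0],[0,0,0]],
    [0.045,[0.003,0,0],[0,0,0]]
  ]
}}

```text
time: 4.9
tool_pos: [0.5771, 0.0065, 0.0436]
ee_rot: [3.141, 0.004, 0.003]
wrist_force: [-5.7, -0.1, 4.7]
width: 0.045
finger_force: 3.0
```

```bash
python3 - <<'E'
from h import *
a=imaging.snapshot("wrist");b=imaging.snapshot("side")
p=np.hstack([a[100:440,150:550],cv2.resize(b[180:320,260:420],None,fx=2.4,fy=2.4)[:336].copy() if 0 else cv2.resize(b[180:330,240:416],(400,340))])
cv2.imwrite("pics/p2.png",p[:,:,::-1]); print(robot.get_obs()["wrist_force"])
E
```

```text
[-5.87980205  1.1520376   4.66057205]
```

View pics/p2.png

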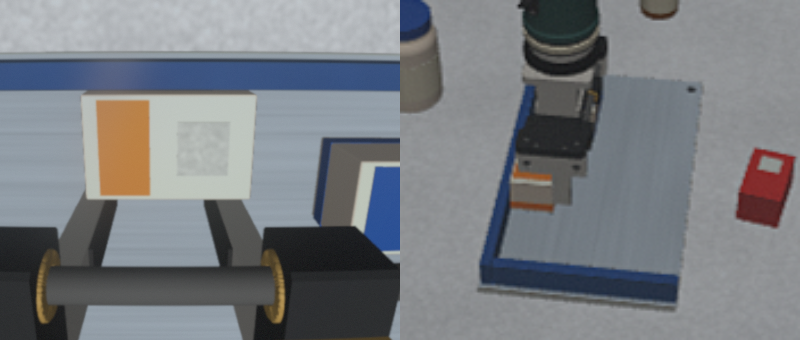

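Both views show the orange carton square against the long fence (top edge parallel to the fence at crop row 92), 6 N contact. Now the blue one.

{"op": "drive_tool", "data": {
  "series": [
    [0.045,[-0.03,0,0],[0,0,0]],
    [0.045,[-0.06,0,0],[0,0,0]],
    [0.045,[-0.06,0.05,0],[0,0,0]],
    [0.045,[-0.06,0.1,0],[0,0,0]],
    [0.045,[-0.06,0.12,0],[0,0,0]]
  ]
}}

```text
time: 5.62
tool_pos: [0.5195, -0.1159, 0.0438]
ee_rot: [3.141, -0.002, 0.0]
wrist_force: [0.0, -0.8, -1.2]
width: 0.045
finger_force: 0.0
```

{"op": "drive_tool", "data": {
  "series": [
    [0.045,[0.012,0,0],[0,0,0]],
    [0.045,[0.022,0,0],[0,0,0]],
    [0.045,[0.032,0,0],[0,0,0]],
    [0.045,[0.042,0,0],[0,0,0]],
    [0.045,[0.05,0,0],[0,0,0]]
  ]
}}

```text
time: 6.25
tool_pos: [0.5697, -0.1128, 0.0434]
ee_rot: [-3.142, 0.0, 0.004]
wrist_force: [-0.9, 0.6, -0.4]
width: 0.0452
finger_force: 0.3
```

{"op": "drive_tool", "data": {
  "series": [
    [0.045,[0.002,0,0],[0,0,0]],
    [0.045,[0.004,0,0],[0,0,0]],
    [0.045,[0.006,0,0],[0,0,0]],
    [0.045,[0.008,0,0],[0,0,0]],
    [0.045,[0.009,0,0],[0,0,0]]
  ]
}}

```text
time: 6.88
tool_pos: [0.5774, -0.1136, 0.0435]
ee_rot: [3.141, 0.001, 0.003]
wrist_force: [-3.0, -0.1, 0.8]
width: 0.0447
finger_force: 1.6
```

{"op": "drive_tool", "data": {
  "series": [
    [0.045,[0.002,0,0],[0,0,0]],
    [0.045,[0.002,0,0],[0,0,0]],
    [0.045,[-0.03,0,0],[0,0,0]],
    [0.045,[-0.055,0,-0.05],[0,0,0]],
    [0.06,[-0.08,-0.02,-0.1],[0,0,0]]
  ]
}}

```text
time: 7.5
tool_pos: [0.497, -0.0942, 0.144]
ee_rot: [-3.142, 0.001, 0.001]
wrist_force: [0.3, 0.4, 1.0]
width: 0.052
finger_force: 0.0
```

{"op": "drive_tool", "data": {
  "series": [
    [0.08,[-0.015,-0.04,-0.04],[0,0,0]],
    [0.09,[-0.03,-0.08,-0.08],[0,0,0]],
    [0.09,[-0.05,-0.135,-0.1],[0,0,0]],
    [0.09,[-0.07,-0.19,-0.1],[0,0,0]],
    [0.09,[-0.09,-0.245,-0.1],[0,0,0]]
  ]
}}

```text
time: 8.12
tool_pos: [0.4069, 0.1527, 0.2444]
ee_rot: [-3.141, -0.003, 0.002]
wrist_force: [1.1, 0.3, -0.1]
width: 0.0901
finger_force: 0.0
```

{"op": "drive_tool", "data": {
  "series": [
    [0.09,[-0.02,-0.05,0],[0,0,0]],
    [0.09,[-0.04,-0.1,0],[0,0,0]],
    [0.09,[-0.07,-0.15,0],[0,0,0]],
    [0.09,[-0.07,-0.15,0],[0,0,0]]
  ]
}}

```text
time: 8.62
tool_pos: [0.3348, 0.3038, 0.2436]
ee_rot: [-3.14, -0.0, 0.01]
wrist_force: [0.8, -0.7, 0.6]
width: 0.0902
finger_force: 0.0
```

```bash
python3 - <<'E'
from h import *
np.set_printoptions(precision=4,suppress=True)
o=robot.get_obs();c=imaging.get_calibration("wrist")
a=imaging.snapshot("wrist");b=imaging.snapshot("scene")
cv2.imwrite("pics/w3.png",a[:,:,::-1]);cv2.imwrite("pics/s3.png",b[:,:,::-1]);np.save("w3c.npy",c,allow_pickle=True)
p=np.hstack([a[::1,::1][:400,:400],cv2.resize(b[180:320,220:420],(400,280))[np.r_[0:280,[279]*120]]])
cv2.imwrite("pics/p3.png",p[:,:,::-1]);print(o["time"],o["tool_pos"],o["ee_rot"],o["joint_positions"])
E
```

```text
8.625 [0.3348 0.3038 0.2436] [-3.1402 -0.0002  0.01  ] [ 0.6105 -0.136   1.5633  0.001   1.7134  2.1715]
```

View pics/w3.png

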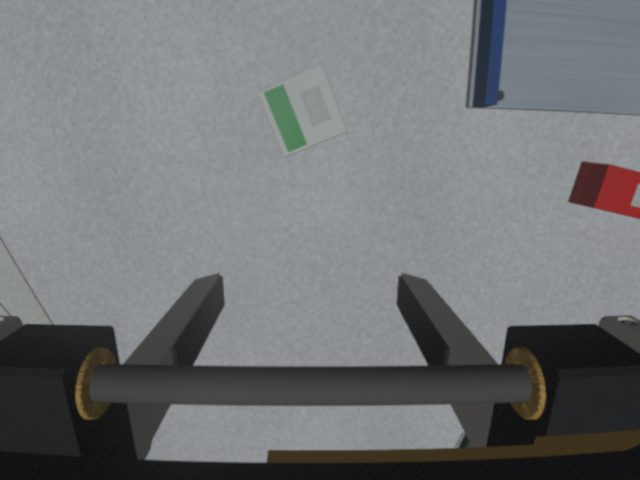

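View pics/p3.png

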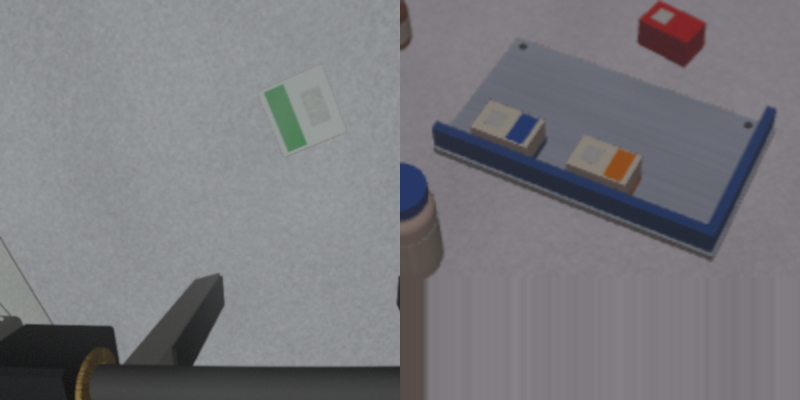

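Both flats stand flush against the long fence in the scene crop. The tall carton's top has corners at about (261,93), (322,66), (345,132), (288,155) in the wrist view.

```bash
python3 - <<'E'
from h import *
np.set_printoptions(precision=4,suppress=True)
c=np.load("w3c.npy",allow_pickle=True).item()
w=onplane(c,[(261,93),(322,66),(345,132),(288,155)],.085)[:,:2]
print(w.mean(0));e=np.roll(w,-1,0)-w;print(np.linalg.norm(e,axis=1),np.degrees(np.arctan2(e[:,1],e[:,0])))
E
```

```text
[0.431 0.309]
[0.0524 0.0538 0.05   0.0529] [ -66.813  -158.7391  112.1581   23.8342]
```

{"op": "drive_tool", "data": {
  "series": [
    [0.094,[0.035,-0.002,0.03],[0,0,-0.13]],
    [0.094,[0.07,-0.004,0.06],[0,0,-0.26]],
    [0.094,[0.097,-0.005,0.09],[0,0,-0.39]],
    [0.094,[0.097,-0.005,0.135],[0,0,-0.39]],
    [0.094,[0.097,-0.005,0.18],[0,0,-0.39]]
  ]
}}

```text
time: 9.35
tool_pos: [0.4358, 0.304, 0.0624]
ee_rot: [3.141, -0.001, 0.389]
wrist_force: [0.8, 0.5, -0.3]
width: 0.0943
finger_force: 0.0
```

```bash
python3 - <<'E'
from h import *
o=robot.get_obs();a=imaging.snapshot("wrist")
cv2.imwrite("pics/w4.png",a[:,:,::-1]);print(o["tool_pos"],o["ee_rot"],o["wrist_force"])
E
```

```text
[0.43581757 0.30403677 0.06235723] [ 3.14115688e+00 -1.23126631e-03  3.88619884e-01] [ 0.79168861  0.51573002 -0.26286776]
```

View pics/w4.png

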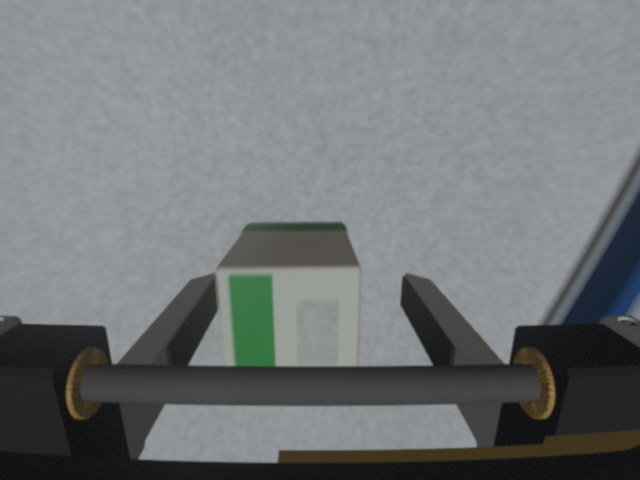

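Carton squarely between the fingers but ~22 px (8 mm) left of centre; centre it and close.

{"op": "drive_tool", "data": {
  "series": [
    [0.094,[-0.003,-0.007,0],[0,0,0]],
    [0.045,[-0.003,-0.007,0],[0,0,0]],
    [0.045,[-0.003,-0.007,0],[0,0,0]],
    [0.045,[-0.003,-0.007,0],[0,0,0]],
    [0.045,[-0.003,-0.007,0],[0,0,0]]
  ]
}}

```text
time: 10.02
tool_pos: [0.4287, 0.3116, 0.0642]
ee_rot: [3.141, -0.001, 0.393]
wrist_force: [-0.1, -0.5, -0.2]
width: 0.0575
finger_force: 0.3
```

{"op": "drive_tool", "data": {
  "series": [
    [0.045,[0,0,0],[0,0,0]],
    [0.045,[0,0,-0.01],[0,0,0]],
    [0.045,[0,0,-0.03],[0,0,0]],
    [0.045,[0,0,-0.06],[0,0,0]],
    [0.045,[0,0,-0.06],[0,0,0]]
  ]
}}

```text
time: 10.65
tool_pos: [0.4299, 0.3125, 0.1264]
ee_rot: [-3.141, -0.006, 0.393]
wrist_force: [-0.3, 0.1, -1.6]
width: 0.056
finger_force: 30.0
```

{"op": "drive_tool", "data": {
  "series": [
    [0.045,[0.012,0.052,0],[0,0,0.08]],
    [0.045,[0.025,0.105,0],[0,0,0.16]],
    [0.045,[0.037,0.157,0],[0,0,0.24]],
    [0.045,[0.05,0.21,0],[0,0,0.32]],
    [0.045,[0.062,0.262,0],[0,0,0.388]]
  ]
}}

```text
time: 11.28
tool_pos: [0.586, 0.0916, 0.1216]
ee_rot: [-3.142, 0.002, 0.002]
wrist_force: [-0.0, 0.6, -0.6]
width: 0.0558
finger_force: 30.0
```

{"op": "drive_tool", "data": {
  "series": [
    [0.045,[0,0,0],[0,0,0]],
    [0.045,[0,0,0],[0,0,0]]
  ]
}}

```text
time: 11.52
tool_pos: [0.585, 0.0933, 0.1219]
ee_rot: [-3.141, 0.003, 0.005]
wrist_force: [-0.1, 0.3, -1.4]
width: 0.0561
finger_force: 30.0
```

```bash
python3 - <<'E'
from h import *
o=robot.get_obs();a=imaging.snapshot("wrist");b=imaging.snapshot("scene")
p=np.hstack([a[100:400,100:500],cv2.resize(b[170:320,250:450],(400,300))])
cv2.imwrite("pics/p5.png",p[:,:,::-1]);print(o["tool_pos"],o["ee_rot"],o["wrist_force"])
E
```

```text
[0.58497818 0.09327743 0.1218689 ] [-3.14113744e+00  3.00807312e-03  4.66987460e-03] [-0.08358369  0.30474748 -1.40452658]
```

View pics/p5.png

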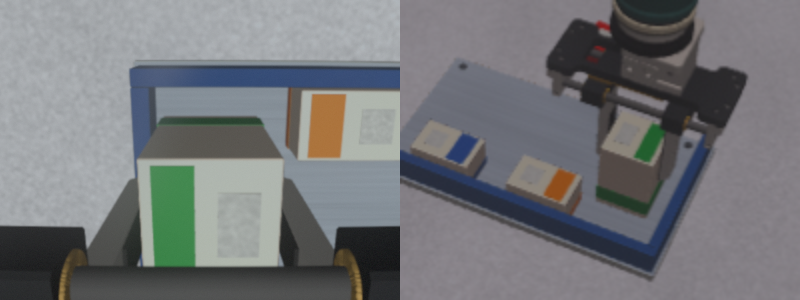

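The carton hangs square above the board, clear of the end fence and orange carton. Lower.

{"op": "drive_tool", "data": {
  "series": [
    [0.045,[0,0,0.015],[0,0,0]],
    [0.045,[0,0,0.03],[0,0,0]],
    [0.045,[0,0,0.04],[0,0,0]],
    [0.045,[0,0,0.044],[0,0,0]],
    [0.045,[0,0,0.044],[0,0,0]]
  ]
}}

```text
time: 12.25
tool_pos: [0.5858, 0.0931, 0.079]
ee_rot: [3.141, 0.001, 0.005]
wrist_force: [0.0, -0.2, -0.7]
width: 0.0559
finger_force: 30.0
```

{"op": "drive_tool", "data": {
  "series": [
    [0.045,[0,0,0.001],[0,0,0]],
    [0.045,[0,0,0.002],[0,0,0]],
    [0.045,[0,0,0.003],[0,0,0]],
    [0.045,[0,0,0.003],[0,0,0]]
  ]
}}

```text
time: 12.75
tool_pos: [0.5859, 0.0931, 0.0765]
ee_rot: [3.141, 0.0, 0.005]
wrist_force: [0.3, 0.1, -1.1]
width: 0.0557
finger_force: 30.0
```

{"op": "drive_tool", "data": {
  "series": [
    [0.045,[0,0,0.001],[0,0,0]],
    [0.045,[0,0,0.0015],[0,0,0]],
    [0.045,[0,0,0.002],[0,0,0]],
    [0.045,[0,0,0.002],[0,0,0]]
  ]
}}

```text
time: 13.25
tool_pos: [0.5859, 0.0931, 0.0744]
ee_rot: [3.141, 0.0, 0.005]
wrist_force: [0.7, 0.3, -0.6]
width: 0.0559
finger_force: 30.0
```

{"op": "drive_tool", "data": {
  "series": [
    [0.045,[0,0,0.0005],[0,0,0]],
    [0.045,[0,0,0.001],[0,0,0]],
    [0.045,[0,0,0.001],[0,0,0]]
  ]
}}

```text
time: 13.62
tool_pos: [0.586, 0.0931, 0.0741]
ee_rot: [3.142, -0.0, 0.005]
wrist_force: [-1.7, -0.4, 2.6]
width: 0.0559
finger_force: 30.0
```

{"op": "drive_tool", "data": {
  "series": [
    [0.045,[0.004,0,-0.0005],[0,0,0]],
    [0.045,[0.008,0,-0.0005],[0,0,0]],
    [0.045,[0.011,0,-0.0005],[0,0,0]],
    [0.045,[0.013,0,-0.0005],[0,0,0]],
    [0.045,[0.013,0,-0.0005],[0,0,0]]
  ]
}}

```text
time: 14.25
tool_pos: [0.5994, 0.0932, 0.0741]
ee_rot: [3.142, -0.001, 0.005]
wrist_force: [-0.6, -0.7, 2.5]
width: 0.0561
finger_force: 30.0
```

{"op": "drive_tool", "data": {
  "series": [
    [0.045,[0.001,0,0],[0,0,0]],
    [0.045,[0.002,0,0],[0,0,0]],
    [0.045,[0.002,0,0],[0,0,0]]
  ]
}}

```text
time: 14.62
tool_pos: [0.5996, 0.0932, 0.0742]
ee_rot: [3.141, 0.003, 0.005]
wrist_force: [-5.9, -0.8, 6.3]
width: 0.056
finger_force: 30.0
```

{"op": "drive_tool", "data": {
  "series": [
    [0.045,[-0.0015,0,-0.0005],[0,0,0]],
    [0.045,[-0.0015,-0.004,-0.0005],[0,0,0]],
    [0.045,[-0.0015,-0.007,-0.0005],[0,0,0]],
    [0.045,[-0.0015,-0.009,-0.0005],[0,0,0]],
    [0.045,[-0.0015,-0.009,-0.0005],[0,0,0]]
  ]
}}

```text
time: 15.25
tool_pos: [0.5994, 0.1026, 0.0742]
ee_rot: [-3.141, 0.0, 0.005]
wrist_force: [-1.7, 0.1, -0.1]
width: 0.0558
finger_force: 30.0
```

{"op": "drive_tool", "data": {
  "series": [
    [0.045,[0,-0.001,0],[0,0,0]],
    [0.045,[0,-0.002,0],[0,0,0]],
    [0.045,[0,-0.002,0],[0,0,0]]
  ]
}}

```text
time: 15.62
tool_pos: [0.5994, 0.1044, 0.0742]
ee_rot: [-3.141, 0.0, 0.005]
wrist_force: [-0.0, 0.0, -0.5]
width: 0.0562
finger_force: 30.0
```

{"op": "drive_tool", "data": {
  "series": [
    [0.045,[0,-0.001,0],[0,0,0]],
    [0.045,[0,-0.002,0],[0,0,0]],
    [0.045,[0,-0.002,0],[0,0,0]]
  ]
}}

```text
time: 16.0
tool_pos: [0.5994, 0.1047, 0.0743]
ee_rot: [3.139, 0.0, 0.004]
wrist_force: [-0.3, -4.7, -1.5]
width: 0.0562
finger_force: 30.0
```

{"op": "drive_tool", "data": {
  "series": [
    [0.045,[0.001,-0.0005,0],[0,0,0]],
    [0.045,[0.002,-0.001,0],[0,0,0]],
    [0.045,[0.003,-0.001,0],[0,0,0]],
    [0.045,[0.003,-0.001,0],[0,0,0]]
  ]
}}

```text
time: 16.5
tool_pos: [0.5997, 0.1047, 0.0744]
ee_rot: [3.137, 0.007, 0.004]
wrist_force: [-7.4, -6.9, 4.1]
width: 0.0557
finger_force: 30.0
```

Forces are good; a slight lean (0.4°) is trimmed out.

{"op": "drive_tool", "data": {
  "series": [
    [0.045,[0,0,0],[0.003,0.003,0]],
    [0.045,[0,0,0],[0.005,0.007,0]],
    [0.045,[0,0,0],[0.005,0.007,0]],
    [0.045,[0,0,0],[0.005,0.007,0]]
  ]
}}

```text
time: 17.0
tool_pos: [0.5995, 0.1046, 0.0742]
ee_rot: [3.141, 0.0, 0.004]
wrist_force: [-7.2, -7.7, 3.2]
width: 0.0556
finger_force: 30.0
```

```bash
python3 - <<'E'
from h import *
a=imaging.snapshot("wrist");b=imaging.snapshot("scene");o=robot.get_obs()
p=np.hstack([a[80:380,100:500],cv2.resize(b[170:320,250:450],(400,300))])
cv2.imwrite("pics/p6.png",p[:,:,::-1]);print(o["time"],o["tool_pos"],o["ee_rot"],o["wrist_force"])
E
```

```text
17.1 [0.59947929 0.10457984 0.07415516] [3.14134968e+00 4.31044287e-04 4.09171564e-03] [-6.29435885 -8.12726911  2.86617588]
```

View pics/p6.png

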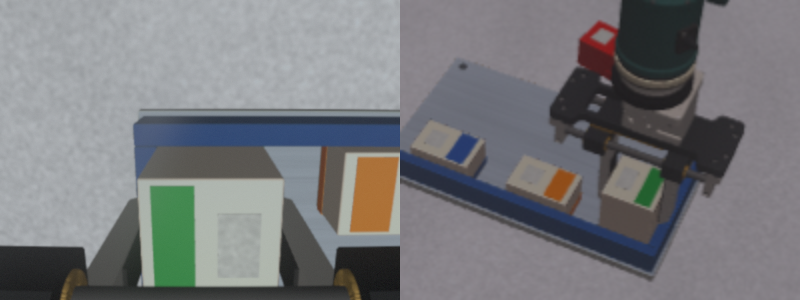

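The carton stands upright in the corner, pressed with 6–8 N on each fence, and both flats are still flush. Handing in.

```bash
python3 -c "
from bench import robot
print(robot.close_job())"
```

```text
the job is handed in; nothing more can be done
None
```

I handed the job in at about 17 s: both flat cartons stand flush against the long fence with a gap of about 5 cm between them, and the tall carton is held in the corner with about 6–8 N against each fence; the arm never went near the cup, vial or bottle.

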